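# Emboss a mark with a hand stamp in a model-painting studio

## Robot

A 7-joint arm with a two-finger parallel gripper is mounted at the origin on the work surface. World frame = base frame: x ahead of the robot, y to its left, z up, the work surface at z = 0. Lengths are in m, angles in rad, forces in N, time in s.
With the tool pointing down it reaches from about 0.4 to 0.85 m from the base axis. Payload 10.4 kg.
Tool frame: the origin (TCP) lies at the very end of the fingers, on their centre line; the grasp point (between the pads) lies manip.hold_point_z behind it (manip.hold_point_z is the distance from the TCP to the grasp point, in m); z points along the fingers, y is the direction in which the jaws open and shut (so a half turn about z gives the same grasp; the last joint's range is limited). The gripper opens to 85 mm and grips with 20 to 120 N. Pads are 22 mm wide; open, the fingers measure 114 mm over their backs; the gripper's body (76 mm by 85 mm) begins 54 mm behind the grasp point. The pads swing forward as they close: fully open they stand 13 mm farther back than shut.
Start: joints at [-1.345, 0.332, -0.065, 1.46, 0.022, 1.35, -0.088], TCP at [0.154, 0.606, 0.231] pointing down, gripper open.
Joint ranges: [-2.6, 2.6], [-0.5, 2.12], [-1.47, 1.34], [0.16, 2.42], [-1.27, 4.41], [0.06, 2.06], [-2.6, 2.6]. Speed limits (rad/s): [2.22, 2.22, 2.79, 2.79, 3.14, 3.14, 3.14].

## Interface

Orientations are given as a unit quaternion [x, y, z, w].
In Python, from workcell import manip gives the robot as it stands.
- The arm moves only by the tool jog_arm, never from a script. Its arguments are lists of equal length, an entry for each row: "translation": the shift along the world's x, y, z in mm, a list of three; "turn": the turn about the world's z in degrees. In form: {"translation": [[x, y, z], ...], "turn": [turn, ...]}. A call has 1 to 12 rows; each row is the pose to reach, as a shift and turn from the pose measured when the call began; what a row does not reach only later rows make up. A row lasts 1/12 s, in which the tool goes at most 41.7 mm and 7.16 degrees, less where a joint would pass 70% of its speed; a pose out of reach is approached as far as the arm can. A call with a gripper value outside its range is refused whole. "grip" is the finger opening in mm, from 0 to 85.4, set as the call begins (left out, the last holds). The fingers move at their own pace and stop on an object; "grip_force" is the grip in N (left out, the last holds). Time passes only in rows, so rows that repeat a pose let the fingers close. It gives the time, the measured TCP pose, the force and the opening at its end, in the units of the state.
- manip.get_obs(): the state, without advancing time (a new reading comes with each control period).
- manip.camera(name): name is "side" or "top"; returns a dict with "frame" (384x512x3 uint8, red, green, blue), "mtx" (3x3 intrinsics, pixels), "pose" (4x4, takes a point from camera to world coordinates). Camera axes: x right, y down, z forward; pixel columns grow to the right and rows downward; lengths in m; the calibration is good to about 2 mm. A picture is of the moment at which its call begins. There is no depth.
- manip.hand_in(): hands the job in, once; it reports no verdict.
Trained networks look in a picture, given as the dict that the camera call returned (one of the last four; its "shot" number tells which), for a name from the list of things; names that differ only in an ending like _2 or _b are one class to them, and where a whole thing is asked for, a point or a joint stands for the part that bears it (a point fixed in the world has none). Each returns a list of dicts, best first, with "confidence" (0 to 1); they miss things now and then, are a little off and sometimes report something else, mostly with a low value. They report only what shows in the picture. A call takes as long as a camera call. They do not tell look-alikes from the thing itself.
- manip.outline_of(picture, label): "mask" (384x512 bool, what is visible of it) and "extent" ([left, top, right, bottom] in pixels, round what is visible of it).
- manip.pinpoint(picture, label): "at" ([column, row] in pixels: a listed point, or the origin of a listed thing).
The state is a dict: "clock": time; "joint_pos": joint angles; "joint_velocities": joint speeds; "tau": joint torques, N m; "position": TCP position; "ee_rot": TCP orientation; "ft_force": force on the tool from outside, world axes, zero at the start; "torque": the same for the moment, N m; "grip_width": opening from 0.0 (shut) to 1.0 (fully open).
Only numpy, scipy, OpenCV 4.12 (cv2) and the standard library are available. Lean on these libraries where they do the work, as an engineer would, in place of code of your own. Each camera call takes 0.05 s, during which the arm holds its last target. There are 200 camera calls.

## Task

Take the embossing stamp out of its sloping rest, stand it upright on the cutting mat and let go of it. Then take it again by the upper half of its handle, press its face squarely on the middle of the round sprung platen until the platen is all the way down without forcing it, keep it there for a second, and lift it straight off without sliding or tilting. Finally stand the stamp upright on the mat again, let go, and leave the other things on the bench where they are.

Things in the scene. Friction and masses are not known exactly. Their poses are not given: they have to be found in the camera images.
- stamp: Hand stamp, 105 mm long, 220 g, bottom-heavy. Origin: centre of its flat round face; z runs up the handle. Steel head 36 mm across, 14 mm high; neck 18 mm across to z = 30; plain square wooden handle 26 x 26 mm from z = 30 to 105, flats square to its x and y. Centre of mass about 28 mm up. Starts in the rest, leaning 30 degrees from upright, its y axis along the rest's. Stands well on its face.
- rest: Fixed plywood rest, foot 130 x 70 mm, 90 mm high. Origin: centre of its underside. The stamp leans in it, handle top towards the rest's +x (roughly away from the robot), face centre at x = -30, z = 22 mm. The head sits on a ledge between low cheeks; under the handle is only a 16 mm wide rib, so its +y and -y sides are free for fingers. The stamp lifts straight up out of it.
- mat: Fixed dark green cutting mat, 180 (its x) x 220 (its y) x 3 mm, flat on the bench. Origin: centre of its underside; its top is 3 mm above the bench.
- bed: Fixed embossing bed: aluminium block 120 x 120 mm, 26 mm high, on a 140 x 140 x 8 mm foot. Origin: centre of its underside. The round brass platen stands up out of its middle.
- platen_top (a point): Centre of the top of the brass platen, 60 mm across, with a 40 mm circle marked on it; 40 mm above the bench when free. It moves down with the platen.
- platen (a joint): How far the sprung platen is pressed down, in m: 0 free, 0.008 all the way down, where it meets a hard stop. The spring needs about 3 N to start moving and 13 N at the bottom, and returns the platen when let go.
- dropper0: Bystander: paint dropper bottle, 28 mm across, 80 mm high, upright. Origin: centre of its underside.
- dropper1: Bystander: the same kind of bottle.
- water_cup: Bystander: green plastic cup, 72 mm across at the rim, 85 mm high. Origin: centre of its underside.
- tub: Bystander: plastic tub with a grey lid, 96 x 76 x 48 mm. Origin: centre of its underside.
Mind the look-alikes: they are no part of the job. What is shaped like the stamp but purple is not meant. There is more than one size of the bed; the job needs the larger.

How it is judged:
On the way, in this order (a step that is already met when the one before it is completed fails the run):
1. the stamp stands upright on the mat, let go (angle between stamp's own z axis and vertical below 0.06 rad and contact force between stamp and mat above 0.8 N and contact force between the fingers and stamp below 0.1 N and linear speed of stamp below 0.02 m/s and angular speed of stamp below 0.2 rad/s and x of stamp in the frame of mat between -0.09 and 0.09 m and y of stamp in the frame of mat between -0.11 and 0.11 m), for 0.2 s.
2. held by the upper half of its handle, the stamp presses the platen at least 6 mm down, upright within 5 degrees, its centre within 6 mm of the platen's, for 0.4 s (value of joint platen above 0.006 m and contact force between stamp and bed above 4 N and horizontal distance between stamp and platen_top below 0.006 m and angle between stamp's own z axis and vertical below 0.087 rad and z of the grasp point in the frame of stamp above 0.064 m and contact force between the fingers and stamp above 1 N), for 0.4 s.
3. the stamp is lifted straight off: 12 mm clear above the platen, still within 10 mm of its centre and upright within 8 degrees (z of stamp in the frame of platen_top above 0.012 m and horizontal distance between stamp and platen_top below 0.01 m and angle between stamp's own z axis and vertical below 0.14 rad and value of joint platen below 0.001 m).
At the end, for the whole second after the job is handed in: The stamp stands upright (within about 3 degrees) and still on its face, its centre over the cutting mat, let go; the platen is back up within 1 mm (all of step 1 and value of joint platen below 0.001 m); the robot touches nothing.
It fails at once if the stamp touches the bed with more than 1 N while more than 9 mm off the platen's centre, or tilted over 8 degrees (slid, rocked or pressed off-centre) (contact force between stamp and bed above 1 N and (horizontal distance between stamp and platen_top above 0.009 m or angle between stamp's own z axis and vertical above 0.14 rad)).
It fails at once if the bed is pressed with more than 60 N (contact force between stamp and bed above 60 N).
It fails at once if a bystander is moved more than 20 mm (distance of any of dropper0, dropper1, water_cup, tub from where it was at the start of the episode above 0.02 m).
It also fails if it takes over 67 s, if anything falls off the work surface, if the arm or the gripper's body presses on something with over 40 N, if the wrist force passes 120 N, or if a joint passes its speed limit or range.

## Working session

There is one attempt and no reset: what is moved stays moved. The work goes in short steps, Python scripts to look and compute and a tool call to move; the robot and the scene stay as the last step left them, time stands still between calls to the robot, and variables do not carry over. Pictures are saved under pics/ and viewed, about 8 in all and at most 12, crops included, and the job is handed in when it is done.

Besides the shell and the picture viewer there is one more tool, called after "Request:" as name(argument=value, ...), one argument or row to a line, values as JSON. jog_arm: Moves the arm, as the interface text tells. Its arguments: {"type":"object","properties":{"translation":{"type":"array"},"turn":{"type":"array"},"grip":{"type":"number"},"grip_force":{"type":"number"}},"required":["translation","turn"]}

```bash
mkdir -p pics; cat > h.py <<'E'
import numpy as np, cv2
from workcell import manip
def ray(p,uv):
    d=np.linalg.inv(p['mtx'])@np.array([uv[0],uv[1],1.]); P=np.array(p['pose']); return P[:3,3],P[:3,:3]@d
def atz(p,uv,z):
    o,d=ray(p,uv); return o+d*(z-o[2])/d[2]
def tri(p1,u1,p2,u2):
    o1,d1=ray(p1,u1);o2,d2=ray(p2,u2)
    s=np.linalg.lstsq(np.c_[d1,-d2],o2-o1,rcond=None)[0]
    a,b=o1+s[0]*d1,o2+s[1]*d2; return (a+b)/2,np.linalg.norm(a-b)
def proj(p,X):
    P=np.linalg.inv(np.array(p['pose'])); c=P[:3,:3]@np.array(X)+P[:3,3]; u=p['mtx']@c; return u[:2]/u[2]
def save(p,n): cv2.imwrite(f'pics/{n}.png',cv2.cvtColor(p['frame'],cv2.COLOR_RGB2BGR))
E
python3 - <<'E'
from h import *
np.set_printoptions(precision=4,suppress=True)
t=manip.camera('top');s=manip.camera('side');save(t,'top0');save(s,'side0')
cv2.imwrite('pics/both0.png',cv2.resize(cv2.cvtColor(np.vstack([t['frame'],s['frame']]),cv2.COLOR_RGB2BGR),None,fx=.78,fy=.78))
print(manip.hold_point_z,manip.get_obs()); print(t['pose'],s['pose'],t['mtx'])
Z=dict(stamp=.022,rest=0,mat=0,bed=0,platen_top=.04,dropper0=0,water_cup=0,tub=0)
for n,z in Z.items():
  for c,p in(('top',t),('side',s)):
    for r in manip.pinpoint(p,n)[:3]: print(n,c,np.round(r['at'],1),round(r['confidence'],2),atz(p,r['at'],z))
E
```

```text
0.0187 {'clock': 0.1, 'joint_pos': array([-1.3446,  0.3328, -0.0647,  1.4608,  0.0216,  1.3499, -0.0885]), 'joint_velocities': array([ 0.001 , -0.001 ,  0.0013, -0.0027,  0.0006,  0.0001, -0.0013]), 'tau': array([  0.0009, -62.6753,   0.0486, -39.2422,   0.0162,   0.0071,
         0.    ]), 'position': array([0.1538, 0.6054, 0.2306]), 'ee_rot': array([ 0.1241,  0.9923, -0.0006, -0.    ]), 'ft_force': array([ 0.9198, -0.4882, -1.0318]), 'torque': array([ 0.0133, -0.0105,  0.0475]), 'grip_width': 1.0034341353093732}
[[ 0.0129 -0.9964  0.0838  0.4075]
 [-0.9999 -0.0126  0.0045  0.04  ]
 [-0.0034 -0.0838 -0.9965  1.3938]
 [ 0.      0.      0.      1.    ]] [[ 0.9727 -0.1244  0.196   0.3299]
 [-0.2321 -0.5354  0.8121 -0.8428]
 [ 0.0039 -0.8354 -0.5497  0.6824]
 [ 0.      0.      0.      1.    ]] [[489.8941   0.     261.6045]
 [  0.     489.8941 187.0645]
 [  0.       0.       1.    ]]
stamp top [179.6 178.7] 0.81 [0.5436 0.2773 0.022 ]
stamp top [123.2 163.8] 0.67 [0.5838 0.4378 0.022 ]
stamp side [244.5 145.3] 0.73 [0.592  0.4257 0.022 ]
stamp side [241.9 171.9] 0.68 [0.552  0.2722 0.022
[... 518 characters left out ...]
-0.2379  0.04  ]
platen_top top [355.2 108. ] 0.56 [ 0.7476 -0.214   0.04  ]
platen_top side [298.3 298.4] 0.77 [ 0.5527 -0.2364  0.04  ]
platen_top side [393.8 276.6] 0.54 [ 0.7519 -0.2226  0.04  ]
dropper0 top [300.3 113.3] 0.67 [ 0.7401 -0.0629  0.    ]
dropper0 top [266.3 121.1] 0.51 [0.716  0.0351 0.    ]
dropper0 side [327.3 217.6] 0.84 [0.7169 0.0458 0.    ]
water_cup top [359.8 256.1] 0.83 [ 0.3329 -0.2332  0.    ]
water_cup top [282.6 185.1] 0.59 [ 0.5311 -0.0137  0.    ]
water_cup side [183.2 331.1] 0.88 [ 0.3383 -0.2295  0.    ]
tub top [195.1 250.7] 0.68 [0.3419 0.2318 0.    ]
tub side [167.8 196.2] 0.67 [0.3466 0.2299 0.    ]
tub side [296.5 313.3] 0.27 [ 0.5516 -0.2352 -0.    ]
```

View pics/both0.png

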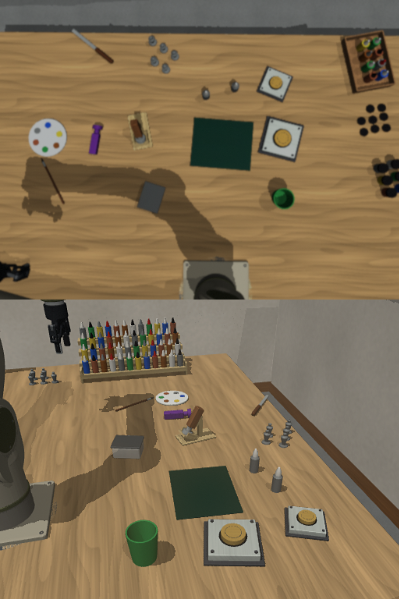

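```bash
cat >> h.py <<'E'
from scipy.optimize import minimize
_a=np.linspace(0,2*np.pi,32,endpoint=False)
def _ring(r,z): return np.c_[r*np.cos(_a),r*np.sin(_a),0*_a+z]
def _sq(z): return np.array([[i*.013,j*.013,z] for i in(-1,1) for j in(-1,1)])
PARTS=[np.r_[_ring(.018,0),_ring(.018,.014)],np.r_[_ring(.009,.014),_ring(.009,.03)],np.r_[_sq(.03),_sq(.105)]]
def sil(p,o,R,sc=4):
    m=np.zeros((384*sc,512*sc),np.uint8)
    for q in PARTS:
        uv=np.array([proj(p,o+R@x) for x in q]); cv2.fillConvexPoly(m,cv2.convexHull(((uv+.5)*sc).astype(np.float32)).astype(np.int32),1)
    return m
def mfit(views,pose,x0,step):
    big=[(p,cv2.resize(m.astype(np.float32),None,fx=4,fy=4)>.5) for p,m in views]
    def f(x):
        o,R=pose(x);c=0
        for p,m in big:
            s=sil(p,o,R)>0; c-=(s&m).sum()/(s|m).sum()
        return c
    sx=np.vstack([x0]+[x0+np.eye(len(x0))[i]*step[i] for i in range(len(x0))])
    return minimize(f,x0,method='Nelder-Mead',options=dict(initial_simplex=sx,maxiter=150,xatol=1e-4,fatol=1e-4))
def Rzy(yaw,t):
    c,s,C,S=np.cos(yaw),np.sin(yaw),np.cos(t),np.sin(t)
    return np.array([[c,-s,0],[s,c,0],[0,0,1]])@np.array([[C,0,S],[0,1,0],[-S,0,C]])
E
python3 - <<'E'
from h import *
np.set_printoptions(precision=4,suppress=True)
t=manip.camera('top');s=manip.camera('side')
V=[]
for p in(t,s):
    for r in manip.outline_of(p,'stamp'): 
        print(r['extent'],round(r['confidence'],2),r['mask'].sum())
    g=[r for r in manip.outline_of(p,'stamp') if abs((r['extent'][0]+r['extent'][2])/2-(178 if p is t else 249))<25]
    def hue(r):
        return cv2.cvtColor(p['frame'],cv2.COLOR_RGB2HSV)[...,0][r['mask']].mean()
    g=sorted(g,key=hue); V.append((p,g[0]['mask']))
    print('hues',[hue(x) for x in g])
best=None
for y0 in(-.3,.1,.5):
    r=mfit(V,lambda x:(np.array([x[0],x[1],.022]),Rzy(x[2],np.pi/6)),np.array([.545,.277,y0]),[.01,.01,.2])
    print(r.x,r.fun)
    if best is None or r.fun<best.fun:best=r
for p in(t,s):
    for r in manip.outline_of(p,'platen')[:2]: print('platen',r['extent'],r['confidence'])
    h=cv2.cvtColor(p['frame'],cv2.COLOR_RGB2HSV)
    for r in manip.outline_of(p,'bed')[:2]:
        print('bed',r['extent'],r['confidence'])
        m=((h[...,0]>12)&(h[...,0]<26)&(h[...,1]>120)&r['mask']).astype(np.uint8)
        n,l,st,ce=cv2.connectedComponentsWithStats(m); i=1+np.argmax(st[1:,4]); print(' brass',st[i],ce[i],atz(p,ce[i],.04))
    for r in manip.outline_of(p,'mat')[:1]:
        q=cv2.boxPoints(cv2.minAreaRect(np.argwhere(r['mask'])[:,::-1].astype(np.float32)))
        if p is t: print('mat',[atz(p,c,.003)[:2] for c in q])
x=best.x;ims=[]
for (p,m) in V:
    im=cv2.resize(p['frame'],None,fx=4,fy=4)
    k,_=cv2.findContours(sil(p,np.array([x[0],x[1],.022]),Rzy(x[2],np.pi/6)),0,1)
    cv2.drawContours(im,k,-1,(255,255,0),1)
    u=(proj(p,[x[0],x[1],.05])*4).astype(int); ims.append(im[max(0,u[1]-180):u[1]+180,u[0]-180:u[0]+180])
u=(np.array([364,174])*4);im=cv2.resize(t['frame'],None,fx=4,fy=4);
cv2.imwrite('pics/c1.png',cv2.cvtColor(np.hstack(ims),cv2.COLOR_RGB2BGR))
E
```

```text
[114.0, 161.3, 134.0, 198.6] 0.96 389
[169.5, 153.2, 185.8, 186.7] 0.77 340
[331.8, 151.7, 390.0, 206.8] 0.62 2424
hues [np.float64(24.891176470588235)]
[209.2, 141.1, 241.7, 150.5] 0.78 339
[233.4, 136.2, 260.5, 170.5] 0.66 446
[282.0, 288.9, 319.1, 315.4] 0.17 779
hues [np.float64(16.679372197309416), np.float64(142.2890855457227)]
[0.5432 0.2772 0.168 ] -1.7228223894890562
[0.5432 0.2772 0.1477] -1.7270836363636364
[0.5435 0.2765 0.1684] -1.7175248224829156
platen [346.0, 99.0, 364.7, 114.8] 0.75
platen [354.1, 169.4, 374.9, 187.7] 0.62
bed [328.3, 86.4, 375.6, 131.9] 0.89
 brass [346  98  16  16 190] [353.1737 105.6474] [ 0.7542 -0.2084  0.04  ]
bed [331.5, 150.6, 389.1, 204.9] 0.59
 brass [351 166  22  22 377] [361.5942 176.626 ] [ 0.5539 -0.2312  0.04  ]
mat [array([0.4503, 0.0991]), array([0.63  , 0.0875]), array([ 0.6146, -0.1344]), array([ 0.4354, -0.1204])]
platen [281.6, 285.8, 318.4, 320.2] 0.8
platen [380.0, 267.9, 407.4, 292.2] 0.57
bed [361.8, 265.1, 422.2, 312.7] 0.77
 brass [382 270  24  20 356] [393.0421 279.2191] [ 0.747  -0.2291  0.04  ]
bed [261.9, 284.4, 341.9, 340.7] 0.61
 brass [283 287  32  28 692] [298.3815 300.578 ] [ 0.5512 -0.2417  0.04  ]
```

View pics/c1.png

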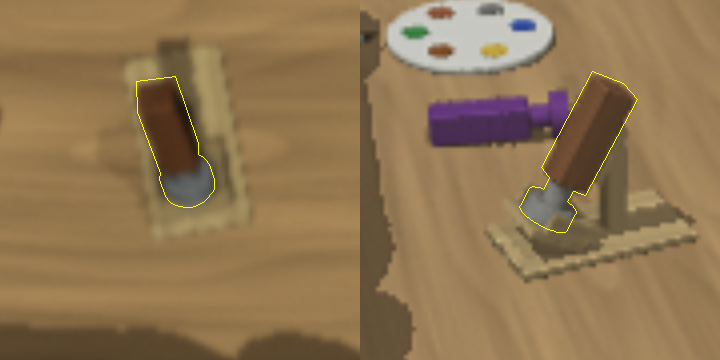

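Request:
jog_arm(
  translation=[
    [30,-23,0],
    [65,-50,0],
    [100,-77,0],
    [135,-104,0],
    [170,-131,0],
    [205,-158,0],
    [240,-185,0],
    [275,-211,0],
    [310,-238,0],
    [345,-265,0],
    [375,-288,0],
    [390,-299,0],
  ],
  turn=[2,5,8,11,14,17,20,22,23,23,23,23],
)

```text
clock: 2.5
position: [0.5459, 0.3045, 0.2316]
ee_rot: [-0.076, 0.997, -0.0, 0.0]
ft_force: [-0.4, 0.8, 0.0]
grip_width: 0.997
```

Request:
jog_arm(
  translation=[
    [15,-11,0],
    [30,-22,0],
    [30,-22,-25],
    [30,-22,-50],
    [30,-22,-75],
    [30,-22,-100],
    [30,-22,-120],
    [30,-22,-140],
    [30,-22,-155],
    [30,-22,-165],
    [30,-22,-172],
    [30,-22,-172],
  ],
  turn=[0,0,0,0,0,0,0,0,0,0,0,0],
)

```text
clock: 3.5
position: [0.5753, 0.2822, 0.0584]
ee_rot: [-0.076, 0.997, -0.0, -0.0]
ft_force: [-0.5, -0.3, -0.1]
grip_width: 1.001
```

```bash
python3 - <<'E'
from h import *
ims=[]
for c in('top','side'):
    p=manip.camera(c);u=(proj(p,[.575,.282,.07])*4).astype(int)
    im=cv2.resize(p['frame'],None,fx=4,fy=4); ims.append(im[u[1]-200:u[1]+200,u[0]-200:u[0]+200])
cv2.imwrite('pics/c2.png',cv2.cvtColor(np.hstack(ims),cv2.COLOR_RGB2BGR))
E
```

```text
(no output)
```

View pics/c2.png

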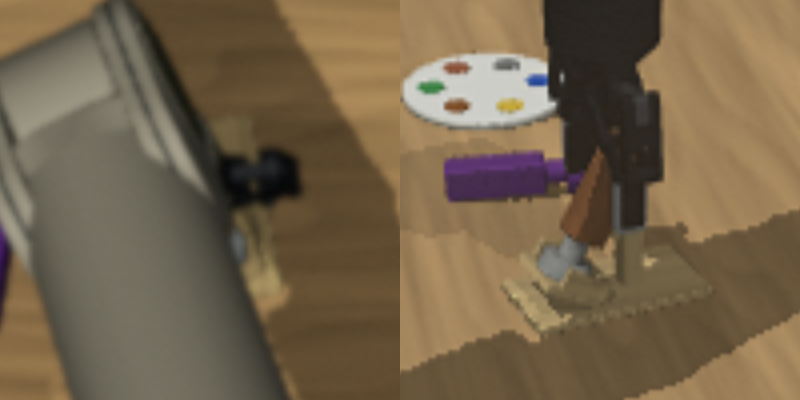

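Request:
jog_arm(
  translation=[
    [0,0,0],
    [0,0,0],
    [0,0,0],
    [0,0,0],
    [0,0,0],
    [0,0,0],
    [0,0,0],
    [0,0,0],
  ],
  turn=[0,0,0,0,0,0,0,0],
  grip=15,
  grip_force=30,
)

```text
clock: 4.27
position: [0.5764, 0.2826, 0.0607]
ee_rot: [-0.076, 0.997, 0.0, 0.001]
ft_force: [-1.5, -1.4, 5.4]
grip_width: 0.306
```

Request:
jog_arm(
  translation=[
    [0,0,5],
    [0,0,15],
    [0,0,30],
    [0,0,50],
    [0,0,75],
    [0,0,100],
    [0,0,120],
    [0,0,120],
    [0,0,120],
  ],
  turn=[0,0,0,0,0,0,0,0,0],
)

```text
clock: 5.02
position: [0.5768, 0.2829, 0.1819]
ee_rot: [-0.076, 0.997, 0.001, 0.002]
ft_force: [-0.6, 0.0, -3.5]
grip_width: 0.304
```

```bash
cat > look.py <<'E'
import sys
from h import *
n=sys.argv[1];pt=[float(a) for a in sys.argv[2:5]];cams=sys.argv[5:] or['side']
o=manip.get_obs();print(o['position'],o['ee_rot'],o['ft_force'],o['grip_width'])
ims=[]
for c in cams:
    p=manip.camera(c);u=(proj(p,pt)*5).astype(int)
    im=cv2.resize(p['frame'],None,fx=5,fy=5); ims.append(im[max(0,u[1]-200):u[1]+200,max(0,u[0]-200):u[0]+200])
    for r in manip.outline_of(p,'stamp')[:2]: print(c,r['extent'],r['confidence'])
cv2.imwrite(f'pics/{n}.png',cv2.cvtColor(np.hstack(ims),cv2.COLOR_RGB2BGR))
E
python3 look.py c3 .57 .28 .17
```

```text
[0.5768177  0.28286526 0.18185693] [-7.56418119e-02  9.97133163e-01  6.84186075e-04  1.81742474e-03] [-0.61928504  0.02923803 -3.45106952] 0.30409421703255346
side [234.8, 101.4, 251.1, 133.8] 0.5
```

View pics/c3.png

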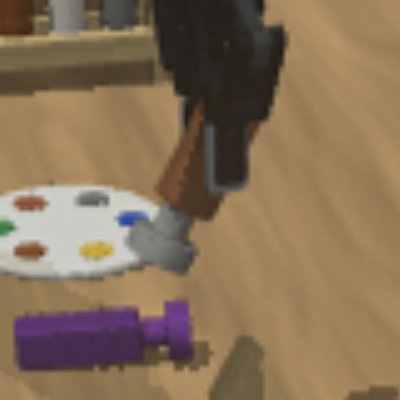

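Request:
jog_arm(
  translation=[
    [-1,-20,0],
    [-3,-50,0],
    [-5,-80,0],
    [-7,-110,0],
    [-9,-140,0],
    [-11,-170,0],
    [-13,-200,0],
    [-15,-230,0],
    [-17,-260,0],
    [-17,-285,0],
    [-17,-300,0],
    [-17,-303,0],
  ],
  turn=[-1,-2,-3,-4,-5,-6,-7,-8,-8.7,-8.7,-8.7,-8.7],
)

```text
clock: 6.12
position: [0.5576, -0.0247, 0.1781]
ee_rot: [0.003, 1.0, -0.001, -0.001]
ft_force: [-0.3, -0.5, -2.5]
grip_width: 0.306
```

Request:
jog_arm(
  translation=[
    [0,0,-20],
    [0,0,-45],
    [0,0,-70],
    [0,0,-90],
    [0,0,-105],
    [0,0,-115],
    [0,0,-121],
    [0,0,-124],
    [0,0,-124],
  ],
  turn=[0,0,0,0,0,0,0,0,0],
  grip_force=20,
)

```text
clock: 6.87
position: [0.5575, -0.0244, 0.0538]
ee_rot: [0.002, 1.0, -0.001, -0.001]
ft_force: [0.1, -0.7, -1.9]
grip_width: 0.3
```

```bash
python3 look.py c4 .55 -.02 .06
```

```text
[ 0.55750876 -0.02444594  0.05384116] [ 0.00242143  0.99999548 -0.00109391 -0.0014106 ] [ 0.10640332 -0.71465365 -1.92657454] 0.30048095992078744
side [249.9, 213.2, 271.1, 244.2] 0.89
side [210.9, 141.1, 244.8, 151.8] 0.86
```

View pics/c4.png

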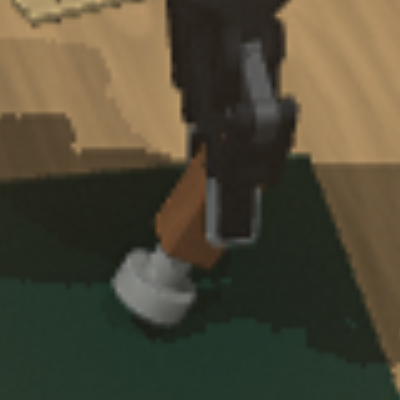

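Request:
jog_arm(
  translation=[
    [0,0,-1.5],
    [0,0,-3],
    [0,0,-4.5],
    [0,0,-5.5],
    [0,0,-5.5],
  ],
  turn=[0,0,0,0,0],
)

```text
clock: 7.38
position: [0.5587, -0.0246, 0.0499]
ee_rot: [0.003, 1.0, -0.001, -0.0]
ft_force: [0.4, 0.4, 2.4]
grip_width: 0.299
```

Request:
jog_arm(
  translation=[
    [-3,0,-1.5],
    [-6,0,-0.5],
    [-9,0,0],
    [-12,0,0.3],
    [-15,0,0.5],
    [-18,0,0.5],
    [-21,0,0.4],
    [-24,0,0.2],
    [-27,0,0],
    [-30,0,-0.5],
    [-33,0,-1.2],
    [-35.5,0,-2],
  ],
  turn=[0,0,0,0,0,0,0,0,0,0,0,0],
)

```text
clock: 8.38
position: [0.5258, -0.0246, 0.0498]
ee_rot: [0.003, 1.0, -0.001, 0.003]
ft_force: [7.7, -0.6, 14.7]
grip_width: 0.298
```

```bash
python3 look.py c5 .53 -.02 .06
```

```text
[ 0.52580915 -0.02458455  0.04976563] [ 2.56020270e-03  9.99991663e-01 -7.74794176e-04  3.08515731e-03] [ 7.67357612 -0.56206252 14.65839996] 0.2979067939330188
side [237.0, 219.1, 256.7, 249.4] 0.69
side [210.1, 141.3, 233.8, 152.2] 0.56
```

View pics/c5.png

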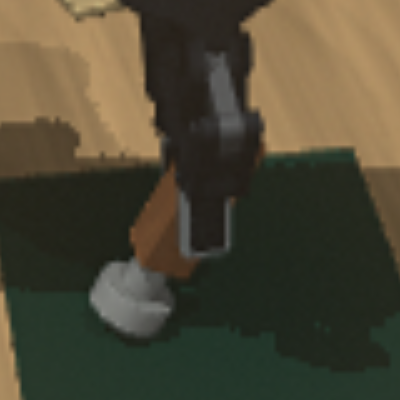

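```bash
cat > tilt.py <<'E'
from h import *
def tilt():
    o=manip.get_obs(); g=o['position']+np.array([0,0,.0187]); best=None
    V=[]
    for c in('side',):
        p=manip.camera(c)
        r=min(manip.outline_of(p,'stamp'),key=lambda r:np.hypot(*(np.array(r['extent'][:2])/2+np.array(r['extent'][2:])/2-proj(p,g-[0,0,.04]))))
        m=cv2.resize(r['mask'].astype(np.float32),None,fx=4,fy=4)>.5
        gray=cv2.resize(p['frame'],None,fx=4,fy=4).max(2)
        V.append((p,m,(gray>75)|m))
    for th in np.radians(np.arange(-10,45,1.)):
        for h in(.06,.063,.066,.069,.072):
            R=Rzy(0,th);of=g-R@np.array([0,0,h]);k=0
            for p,m,ok in V:
                s=(sil(p,of,R)>0)&ok; k+=(s&m).sum()/(s|m).sum()
            if best is None or k>best[0]: best=(k,np.degrees(th),h,of)
    return best
if __name__=='__main__': print(tilt(),manip.get_obs()['clock'])
E
python3 tilt.py
```

```text
(np.float64(0.8901803009983609), np.float64(29.000000000000004), 0.072, array([ 0.49075176, -0.02461698,  0.00557253])) 8.5833
```

Request:
jog_arm(
  translation=[
    [-2,0,0],
    [-4,0,0],
    [-6,0,0],
    [-9,0,0],
    [-12,0,0],
    [-15,0,0],
    [-18,0,0],
    [-18,0,0],
    [-18,0,0],
  ],
  turn=[0,0,0,0,0,0,0,0,0],
  grip=27,
)

```text
clock: 9.33
position: [0.5074, -0.0246, 0.0498]
ee_rot: [0.003, 1.0, -0.001, 0.003]
ft_force: [-0.4, 0.2, -0.9]
grip_width: 0.319
```

```bash
python3 tilt.py;python3 look.py c6 .51 -.02 .06
```

```text
(np.float64(0.8463874680306905), np.float64(16.0), 0.072, array([ 0.48759649, -0.02457593, -0.00075808])) 9.4333
[ 0.5077749  -0.02457147  0.04984528] [ 2.55882847e-03  9.99992270e-01 -7.39198066e-04  2.89249913e-03] [-0.07952872 -0.74817391  0.47822092] 0.3125494055167696
side [238.0, 212.3, 253.0, 248.6] 0.77
side [321.8, 190.5, 332.6, 223.8] 0.48
```

View pics/c6.png

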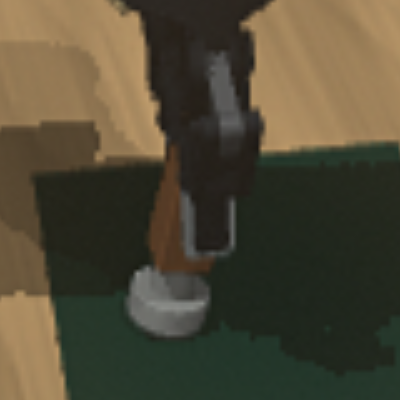

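The stamp has dropped upright onto the mat between the loosened fingers. I'll open fully and go up.

Request:
jog_arm(
  translation=[
    [0,0,0],
    [0,0,0],
    [0,0,0],
    [0,0,0],
    [0,0,0],
    [0,0,15],
    [0,0,40],
    [0,0,70],
    [0,0,100],
    [30,40,130],
    [60,80,130],
    [90,110,130],
  ],
  turn=[0,0,0,0,0,0,0,0,0,0,0,0],
  grip=85,
)

```text
clock: 10.53
position: [0.5836, 0.0694, 0.1815]
ee_rot: [0.003, 1.0, 0.0, 0.005]
ft_force: [1.3, -0.8, -0.2]
grip_width: 0.999
```

Request:
jog_arm(
  translation=[
    [20,40,0],
    [40,80,0],
    [50,110,0],
    [60,140,0],
    [60,160,0],
  ],
  turn=[0,0,0,0,0],
)

```text
clock: 10.95
position: [0.644, 0.2336, 0.1805]
ee_rot: [0.002, 1.0, 0.001, 0.005]
ft_force: [-0.1, -0.0, 0.0]
grip_width: 0.998
```

```bash
cat > fit.py <<'E'
from h import *
np.set_printoptions(precision=4,suppress=True)
t=manip.camera('top');s=manip.camera('side');V=[];G=[.495,-.0246,.05]
for p in(t,s):
    r=min(manip.outline_of(p,'stamp'),key=lambda r:np.hypot(*(np.array(r['extent'][:2])/2+np.array(r['extent'][2:])/2-proj(p,G))))
    print(r['extent'],r['confidence'],r['mask'].sum());V.append((p,r['mask']))
for y in(-.3,0.2,.6):
    f=mfit(V,lambda x:(np.array([x[0],x[1],.003]),Rzy(x[2],0)),np.array([.495,-.0246,y]),[.01,.01,.15]);print(f.x,f.fun)
    if y==-.3 or f.fun<b.fun:b=f
# platen: fit disc rim r=30mm at z=.04 to brass blob
def platen(p,uv0):
    h=cv2.cvtColor(p['frame'],cv2.COLOR_RGB2HSV);m=((h[...,0]>10)&(h[...,0]<28)&(h[...,1]>110)).astype(np.uint8)
    w=np.zeros_like(m);cv2.circle(w,tuple(int(v) for v in uv0),24,1,-1);m*=w
    n,l,st,ce=cv2.connectedComponentsWithStats(m);i=1+np.argmax(st[1:,4]);M=cv2.resize((l==i).astype(np.float32),None,fx=4,fy=4)>.5
    a=np.linspace(0,2*np.pi,40)
    def c(x):
        q=np.zeros(M.shape,np.uint8)
        uv=[proj(p,[x[0]+.03*np.cos(k),x[1]+.03*np.sin(k),z]) for k in a for z in(.04,.034)]
        cv2.fillConvexPoly(q,cv2.convexHull(((np.array(uv)+.5)*4).astype(np.float32)).astype(np.int32),1);return -((q>0)&M).sum()/((q>0)|M).sum()
    x0=atz(p,uv0,.04)[:2]
    return minimize(c,x0,method='Nelder-Mead',options=dict(initial_simplex=[x0,x0+[.008,0],x0+[0,.008]]))
P=[platen(t,(361.6,176.6)),platen(s,(298.4,300.6))]
for q in P: print('platen',q.x,q.fun)
ims=[]
for (p,m) in V:
    im=cv2.resize(p['frame'],None,fx=4,fy=4)
    k,_=cv2.findContours(sil(p,np.array([b.x[0],b.x[1],.003]),Rzy(b.x[2],0)),0,1);cv2.drawContours(im,k,-1,(255,255,0),1)
    for q,col in zip(P,((255,0,0),(0,0,255))):
        uv=np.array([proj(p,[q.x[0]+.03*np.cos(k),q.x[1]+.03*np.sin(k),.04]) for k in _a]);cv2.polylines(im,[((uv+.5)*4).astype(np.int32)],True,col,1)
    u=(proj(p,[.53,-.13,.04])*4).astype(int);ims.append(im[u[1]-260:u[1]+260,u[0]-200-(60 if p is s else 0):][:,:400-0 if p is t else 400])
cv2.imwrite('pics/c7.png',cv2.cvtColor(np.hstack(ims),cv2.COLOR_RGB2BGR))
E
sed -i 's/^from h import \*/from h import *\nfrom h import _a/' fit.py; python3 fit.py
```

```text
[280.3, 193.2, 292.1, 206.9] 0.43 142
[234.6, 202.6, 252.7, 252.9] 0.97 671
[ 0.4903 -0.024  -0.3135] -1.7668715177368584
[ 0.4902 -0.0238  0.1371] -1.7553645585569368
[ 0.4903 -0.024   0.6952] -1.6830635119083657
platen [ 0.5544 -0.2317] -0.968512837074116
platen [ 0.5526 -0.2387] -0.8896191439164138
```

View pics/c7.png

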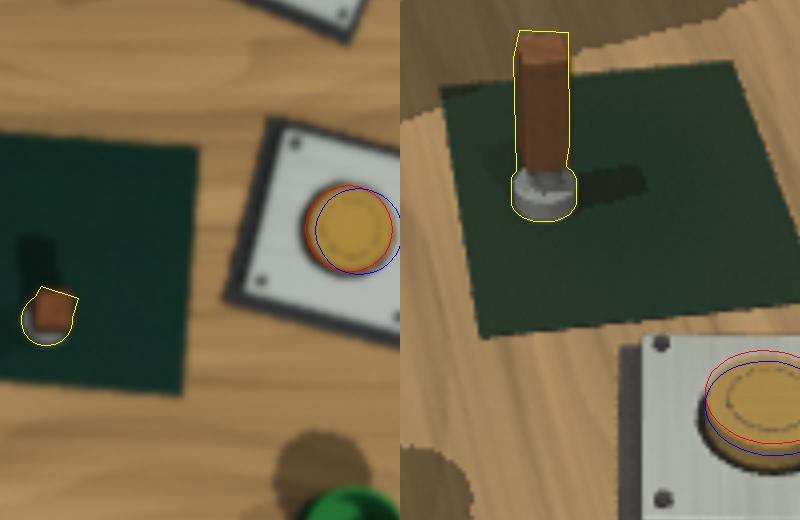

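Request:
jog_arm(
  translation=[
    [-12,-20,0],
    [-30,-50,0],
    [-48,-80,0],
    [-66,-110,0],
    [-84,-140,0],
    [-102,-170,0],
    [-120,-200,0],
    [-135,-227,0],
    [-147,-247,0],
    [-153.7,-258,0],
    [-153.7,-258,0],
  ],
  turn=[0,0,0,0,0,0,0,0,0,0,0],
)

```text
clock: 12.07
position: [0.4884, -0.0322, 0.1814]
ee_rot: [0.006, 1.0, -0.0, 0.005]
ft_force: [-0.1, -0.4, -0.2]
grip_width: 0.992
```

Request:
jog_arm(
  translation=[
    [2,8,0],
    [2,8,0],
    [2,8,-20],
    [2,8,-45],
    [2,8,-70],
    [2,8,-90],
    [2,8,-105],
    [2,8,-115],
    [2,8,-119],
    [2,8,-119],
    [2,8,-119],
  ],
  turn=[0,0,0,0,0,0,0,0,0,0,0],
)

```text
clock: 12.98
position: [0.491, -0.0238, 0.063]
ee_rot: [0.005, 1.0, -0.0, 0.005]
ft_force: [0.3, -0.3, -0.9]
grip_width: 0.994
```

Request:
jog_arm(
  translation=[
    [0,0,0],
    [0,0,0],
    [0,0,0],
    [0,0,0],
    [0,0,0],
    [0,0,0],
    [0,0,0],
    [0,0,0],
    [0,0,0],
  ],
  turn=[0,0,0,0,0,0,0,0,0],
  grip=15,
  grip_force=60,
)

```text
clock: 13.73
position: [0.4912, -0.0239, 0.0634]
ee_rot: [0.005, 1.0, 0.0, 0.005]
ft_force: [-1.4, -0.9, 6.4]
grip_width: 0.298
```

Request:
jog_arm(
  translation=[
    [0,0,5],
    [0,0,15],
    [0,0,30],
    [0,0,50],
    [0,0,65],
    [0,0,75],
    [0,0,80],
    [0,0,80],
    [0,0,80],
  ],
  turn=[0,0,0,0,0,0,0,0,0],
)

```text
clock: 14.48
position: [0.4909, -0.0239, 0.1429]
ee_rot: [0.005, 1.0, 0.0, 0.005]
ft_force: [0.3, 0.2, -2.7]
grip_width: 0.294
```

Request:
jog_arm(
  translation=[
    [6,-18,0],
    [13,-41,0],
    [20,-64,0],
    [27,-87,0],
    [34,-110,0],
    [41,-133,0],
    [48,-156,0],
    [54,-177,0],
    [60,-195,0],
    [63,-205,0],
    [63.5,-208,0],
    [63.5,-208,0],
  ],
  turn=[0,0,0,0,0,0,0,0,0,0,0,0],
)

```text
clock: 15.48
position: [0.5539, -0.232, 0.1421]
ee_rot: [0.006, 1.0, 0.0, 0.004]
ft_force: [-0.1, -0.6, -2.3]
grip_width: 0.296
```

Request:
jog_arm(
  translation=[
    [0.5,0,-8],
    [0.5,0,-18],
    [0.5,0,-26],
    [0.5,0,-32],
    [0.5,0,-34],
    [0.5,0,-34],
    [0.5,0,-34],
  ],
  turn=[0,0,0,0,0,0,0],
)

```text
clock: 16.07
position: [0.5545, -0.232, 0.1081]
ee_rot: [0.006, 1.0, 0.0, 0.004]
ft_force: [0.1, 0.2, -2.5]
grip_width: 0.292
```

```bash
python3 - <<'E'
from h import *
from h import _a
o=manip.get_obs();print(o['position'],o['ee_rot'],o['ft_force'])
p=manip.camera('side');im=cv2.resize(p['frame'],None,fx=6,fy=6)
def dr(x,y,z,r,c):
    uv=np.array([proj(p,[x+r*np.cos(k),y+r*np.sin(k),z]) for k in _a]);cv2.polylines(im,[((uv+.5)*6).astype(np.int32)],True,c,1)
dr(.554,-.232,.04,.03,(255,0,0)); z=o['position'][2]-.0604
print('face z',z); dr(o['position'][0]-.0007,o['position'][1],z,.018,(255,255,0));dr(o['position'][0]-.0007,o['position'][1],z+.014,.018,(255,255,0))
r=manip.outline_of(p,'stamp')[0];print(r['extent'],r['confidence'])
u=(proj(p,[.554,-.232,.07])*6).astype(int);cv2.imwrite('pics/c8.png',cv2.cvtColor(im[u[1]-230:u[1]+230,u[0]-230:u[0]+230],cv2.COLOR_RGB2BGR))
E
```

```text
[ 0.55447558 -0.23195157  0.10812491] [5.61789352e-03 9.99974327e-01 5.64338254e-05 4.44764884e-03] [ 0.11915946  0.15845917 -2.48827262]
face z 0.04772490578354869
[289.4, 251.9, 309.8, 299.6] 0.88
```

View pics/c8.png

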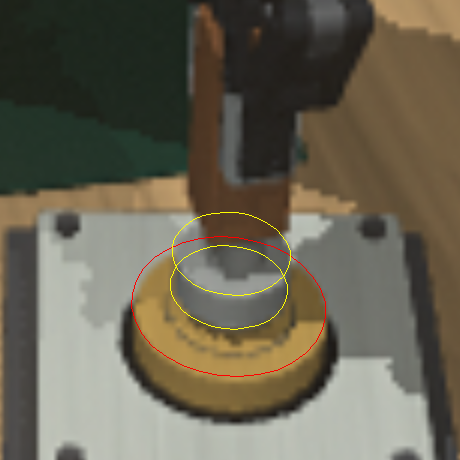

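Request:
jog_arm(
  translation=[
    [0,0,-2],
    [0,0,-4],
    [0,0,-6],
    [0,0,-7],
    [0,0,-8],
    [0,0,-9],
    [0,0,-10],
    [0,0,-11],
    [0,0,-12],
    [0,0,-12],
  ],
  turn=[0,0,0,0,0,0,0,0,0,0],
)

```text
clock: 17.0
position: [0.5547, -0.2322, 0.0967]
ee_rot: [0.006, 1.0, 0.0, 0.005]
ft_force: [-1.9, -0.2, 5.0]
grip_width: 0.298
```

Request:
jog_arm(
  translation=[
    [0,0,-1],
    [0,0,-2],
    [0,0,-3],
    [0,0,-4],
    [0,0,-5],
    [0,0,-5.5],
    [0,0,-5.5],
  ],
  turn=[0,0,0,0,0,0,0],
)

```text
clock: 17.58
position: [0.5549, -0.2323, 0.0924]
ee_rot: [0.006, 1.0, 0.0, 0.005]
ft_force: [-5.3, 2.8, 13.0]
grip_width: 0.299
```

Request:
jog_arm(
  translation=[
    [0,0,-1.5],
    [0,0,-2.3],
    [0,0,-2.3],
    [0,0,-2.3],
  ],
  turn=[0,0,0,0],
)

```text
clock: 17.92
position: [0.5554, -0.2326, 0.0922]
ee_rot: [0.006, 1.0, 0.0, 0.006]
ft_force: [-8.3, 4.9, 22.1]
grip_width: 0.297
```

Request:
jog_arm(
  translation=[
    [0,0,-1.5],
    [0,0,-1.5],
    [0,0,-1.5],
    [0,0,-1.5],
    [0,0,-1.5],
    [0,0,-1.5],
    [0,0,-1.5],
    [0,0,-1.5],
    [0,0,-1.5],
    [0,0,-1.5],
    [0,0,-1.5],
    [0,0,-1.5],
  ],
  turn=[0,0,0,0,0,0,0,0,0,0,0,0],
)

```text
clock: 18.92
position: [0.5557, -0.2327, 0.0923]
ee_rot: [0.006, 1.0, 0.001, 0.007]
ft_force: [-8.0, 2.8, 16.4]
grip_width: 0.294
```

Request:
jog_arm(
  translation=[
    [0,0,1],
    [0,0,3],
    [0,0,5],
    [0,0,7],
    [0,0,9],
    [0,0,12],
    [0,0,16],
    [0,0,22],
    [0,0,30],
    [0,0,40],
    [0,0,50],
    [0,0,50],
  ],
  turn=[0,0,0,0,0,0,0,0,0,0,0,0],
)

```text
clock: 19.92
position: [0.5569, -0.2333, 0.1452]
ee_rot: [0.006, 1.0, 0.0, 0.008]
ft_force: [0.6, 0.1, -2.1]
grip_width: 0.299
```

Request:
jog_arm(
  translation=[
    [-5,18,0],
    [-11,41,0],
    [-18,64,0],
    [-24,87,0],
    [-30,110,0],
    [-36,133,0],
    [-42,156,0],
    [-48,177,0],
    [-53,195,0],
    [-56,205,0],
    [-57,208,0],
    [-57,208,0],
  ],
  turn=[0,0,0,0,0,0,0,0,0,0,0,0],
)

```text
clock: 20.92
position: [0.5, -0.0251, 0.1453]
ee_rot: [0.006, 1.0, 0.0, 0.009]
ft_force: [-0.3, -0.9, -2.3]
grip_width: 0.292
```

Request:
jog_arm(
  translation=[
    [0,0,-15],
    [0,0,-35],
    [0,0,-52],
    [0,0,-64],
    [0,0,-72],
    [0,0,-77],
    [0,0,-79],
    [0,0,-80],
    [0,0,-80],
  ],
  turn=[0,0,0,0,0,0,0,0,0],
)

```text
clock: 21.67
position: [0.5004, -0.0253, 0.0658]
ee_rot: [0.006, 1.0, 0.0, 0.009]
ft_force: [-0.2, 0.6, -1.5]
grip_width: 0.299
```

Request:
jog_arm(
  translation=[
    [0,0,-0.7],
    [0,0,-1.4],
    [0,0,-2.1],
    [0,0,-2.8],
    [0,0,-3.2],
    [0,0,-3.2],
  ],
  turn=[0,0,0,0,0,0],
)

```text
clock: 22.17
position: [0.5008, -0.0253, 0.0633]
ee_rot: [0.006, 1.0, 0.0, 0.009]
ft_force: [-1.7, -0.2, 5.5]
grip_width: 0.297
```

Contact with the mat. I'll release, rise straight up and back away.

Request:
jog_arm(
  translation=[
    [0,0,0],
    [0,0,0],
    [0,0,0],
    [0,0,0],
    [0,0,0],
    [0,0,0],
    [0,0,0],
    [0,0,15],
    [0,0,40],
    [0,0,70],
    [0,0,100],
    [0,0,125],
  ],
  turn=[0,0,0,0,0,0,0,0,0,0,0,0],
  grip=85,
)

```text
clock: 23.17
position: [0.5009, -0.0255, 0.1904]
ee_rot: [0.006, 1.0, 0.0, 0.01]
ft_force: [0.9, 0.2, -0.3]
grip_width: 0.993
```

Request:
jog_arm(
  translation=[
    [20,30,0],
    [45,65,0],
    [70,100,0],
    [95,140,0],
    [120,180,0],
    [140,220,0],
    [145,240,0],
    [145,245,0],
    [145,245,0],
  ],
  turn=[0,0,0,0,0,0,0,0,0],
)

```text
clock: 23.92
position: [0.6453, 0.2233, 0.189]
ee_rot: [0.004, 1.0, 0.001, 0.009]
ft_force: [0.5, -0.6, -0.4]
grip_width: 0.994
```

```bash
python3 fit.py; python3 - <<'E'
from h import *
o=manip.get_obs();print(o['clock'],o['position'],o['ft_force'])
for c in('top','side'):
    p=manip.camera(c)
    for n in('dropper0','water_cup','tub'):
        for r in manip.pinpoint(p,n)[:2]: print(n,c,np.round(r['at'],1),round(r['confidence'],2),atz(p,r['at'],0)[:2])
E
```

```text
[282.2, 187.9, 293.6, 201.9] 0.47 135
[241.2, 205.4, 256.8, 251.5] 0.64 626
[ 0.5014 -0.0262 -0.2431] -1.742804958790221
[ 0.5011 -0.0259 -0.0908] -1.7690822049621397
[ 0.5008 -0.0259  0.6179] -1.6448895831068542
platen [ 0.5544 -0.2317] -0.968512837074116
platen [ 0.5519 -0.2392] -0.8865206402695872
24.1167 [0.64607756 0.21742511 0.19066366] [-0.4278078  -0.77086869  1.02720691]
dropper0 top [266.9 123.2] 0.47 [0.70989789 0.03330008]
dropper0 top [300.5 113.6] 0.41 [ 0.73923866 -0.06348333]
water_cup top [360. 254.] 0.56 [ 0.33875679 -0.23378687]
water_cup top [286.8 195.8] 0.31 [ 0.50063385 -0.0259394 ]
dropper0 side [351.9 246.3] 0.79 [ 0.73221567 -0.07126419]
dropper0 side [324.1 220.4] 0.63 [0.70533866 0.03660223]
water_cup side [185.4 330.9] 0.83 [ 0.34222599 -0.2299687 ]
tub side [165.5 196.6] 0.97 [0.3406005  0.22936839]
tub side [249.3 177.4] 0.24 [0.57320271 0.27511587]
```

View pics/c7.png

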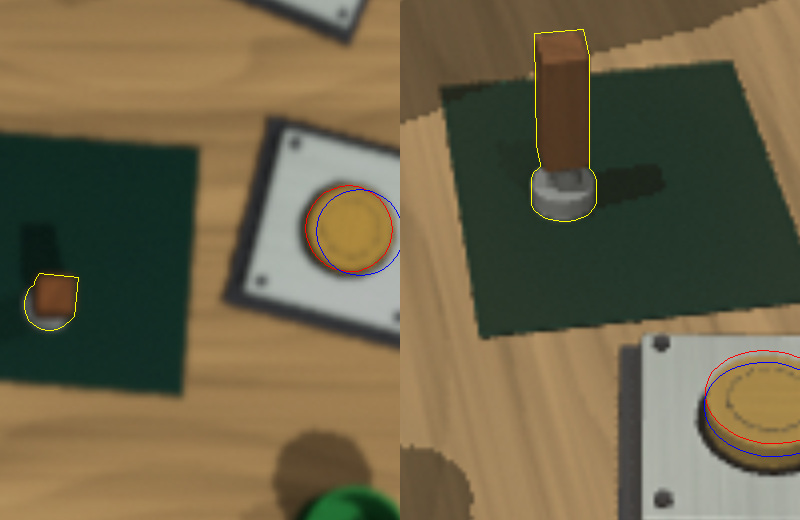

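The view shows the stamp upright on the mat (side crop, head at about (563, 195)) and the platen back up. Nothing else appears to have moved, so I'm handing in.

```bash
python3 -c "
from workcell import manip
print(manip.hand_in(), manip.get_obs()['clock'])"
```

```text
the job is handed in; nothing more can be done
the job is handed in; nothing more can be done
```

The job is done and handed in at about 24 s. No verdict came back, so the results below rest on my own checks.

- **Out of the rest and onto the mat:** I lifted the stamp out of the rest and stood it on the mat. My first try at turning it upright with a held drag failed: it slid without turning. Loosening the jaws let it drop onto its face. I then let go and backed away, and a picture confirmed it was standing.
- **Pressing:** I took the stamp again about 78 mm up the handle and pressed the larger bed's platen. The last 2 mm commanded moved it only 0.2 mm and added 9 N, so it was on its stop. The reading peaked at about 22–25 N, and I held it there for over a second. During the press and lift the tool drifted 1–2 mm sideways and tilted about 1 degree. I then raised the stamp straight up about 50 mm.
- **Last checks:** The pictures show the stamp upright on the mat at about (0.501, -0.026), with the gripper well away from it. The platen's outline in the top view is the same as before the press. The bottles, cup and tub are within about 1 cm of their first positions, which is about the detector's scatter.
- **Disagreement:** The side-view fit of the platen's centre was about 7 mm off the top-view one, because its mask included the brass side wall. I used the top-view value, which matched the marked circle in both pictures.

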